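# Sweep the stone chips off the sorting board

## Robot

A 6-joint arm with a two-finger parallel gripper is mounted at the origin on the work surface. World frame = base frame: x ahead of the robot, y to its left, z up, the work surface at z = 0. Lengths are in mm, angles in rad, forces in N, time in s.
With the tool pointing down it reaches from about 250 to 850 mm from the base axis. Payload 12.5 kg.
Tool frame: the origin (TCP) lies on the centre line of the jaws, within the pads' length; the fingertips stand 25 mm ahead of it and the grasp point (between the pads) lies 6 mm ahead of it (tcp_to_tips is the distance from the TCP to the fingertips, in mm); z points along the fingers, y is the direction in which the jaws open and shut (so a half turn about z gives the same grasp; the last joint's range is limited). The gripper opens to 93 mm and grips with 3 to 60 N. Pads are 15 mm wide; open, the fingers measure 128 mm over their backs; the gripper's body (75 mm by 188 mm) begins 65 mm behind the grasp point.
Start: joints at [-1.255, 0.351, 1.652, -0, 1.139, -0.085], TCP at [214.603, -506.389, 243.633] pointing down, gripper open.
Joint ranges: [-2.75, 2.75], [-0.79, 2.1], [0.01, 2.65], [-1.57, 4.71], [0.07, 3.14], [-2.87, 2.87]. Speed limits (rad/s): [2.22, 2.22, 2.79, 3.14, 3.14, 3.14].

## Interface

Orientations are given as a unit quaternion [w, x, y, z].
In Python, from plant import * gives the robot as it stands. The module is installed in compiled form; this text tells all that it offers.
- The arm moves only by the tool carry_out, never from a script. Its argument "motion" is one flat list of numbers, 5 for each row, row after row: the shift along the tool's x, y, z in m, then the turn about the tool's z in rad, then the finger opening in m, from 0 to 0.093. In form: [dx, dy, dz, yaw, hand, dx, dy, dz, yaw, hand, ...]. A call has 1 to 12 rows; each row shifts and turns the commanded pose from where the row before left it, along the tool's axes as they then stand; what a row does not reach is not made up. A row lasts 1/10 s, in which the tool goes at most 50 mm and 8.59 degrees, less where a joint would pass 70% of its speed; a pose out of reach is approached as far as the arm can. A call with a gripper value outside its range is refused whole. The fingers move at their own pace and stop on an object; "force" is the grip in N (left out, the last holds). Time passes only in rows, so rows that do not move let the fingers close. It gives the time, the measured TCP pose, the force and the opening at its end, in the units of the state.
- sense(): the state, without advancing time (a new reading comes with each control period).
- camera(name): name is "scene" or "top"; returns (picture, depth): 384x512x3 uint8, blue, green, red; 384x512 float32, mm along the optical axis (not along the pixel's ray), 0 where there is no reading.
- camera_params(name): a dict with "camera_matrix" (3x3 intrinsics, pixels), "dist_coeffs" ([k1, k2, p1, p2, k3] as OpenCV has them; the pictures are not rectified), "rvec" (rotation vector, rad) and "tvec" (3), from world to camera coordinates, as OpenCV has them. Camera axes: x right, y down, z forward; pixel columns grow to the right and rows downward; lengths in mm; the calibration is good to about 2 mm. A picture is of the moment at which its call begins. camera_params takes no time and is no camera call.
- close_job(): hands the job in, once; it reports no verdict.
Trained networks look in the newest picture that a camera, given by its name, has taken for a name from the list of things; names that differ only in an ending like _2 or _b are one class to them, and where a whole thing is asked for, a point or a joint stands for the part that bears it (a point fixed in the world has none). Each returns a list of dicts, best first, with "score" (0 to 1); they miss things now and then, are a little off and sometimes report something else, mostly with a low value. They report only what shows in the picture. A call takes as long as a camera call.
- outline_of(target, camera): "mask" (384x512 bool, what is visible of it).
- spot_point(target, camera): "point" ([x, y, z] in mm, in world coordinates, good to about 4 mm: a listed point, or the origin of a listed thing).
The state is a dict: "time": time; "joint_positions": joint angles; "dq": joint speeds; "tau": joint torques, N m; "tcp_pos": TCP position; "ee_rot": TCP orientation; "wrist_force": force on the tool from outside, world axes, zero at the start; "ft_torque": the same for the moment, N m; "opening": finger opening in mm.
Only numpy, scipy, OpenCV 4.12 (cv2) and the standard library are available. Lean on these libraries where they do the work, as an engineer would, in place of code of your own. Each camera call takes 0.05 s, during which the arm holds its last target. There are 200 camera calls.

## Task

Clear the sorting board: using the fingers as a brush, steadily sweep all four loose stone chips over the open end of the board into the steel tray there. Only push them along the board, do not pinch, press down on, lift or flick them, and leave the coiled ammonite that lies among them, the small bottle and the big rock in its padded ring where they are.

Things in the scene. Friction and masses are not known exactly. Their poses are not given: they have to be found in the camera images.
- chip_a: loose angular, faceted chip of tan stone, 36 x 28 x 17 mm (its own x, y, z), 16 to 36 g; lies flat on the board at the start, origin at the centre of its underside, z up. To be swept into the tray
- chip_b: loose angular, faceted chip of tan stone, 32 x 26 x 15 mm (its own x, y, z), 16 to 36 g; lies flat on the board at the start, origin at the centre of its underside, z up. To be swept into the tray
- chip_c: loose angular, faceted chip of tan stone, 28 x 24 x 16 mm (its own x, y, z), 16 to 36 g; lies flat on the board at the start, origin at the centre of its underside, z up. To be swept into the tray
- chip_d: loose angular, faceted chip of tan stone, 36 x 24 x 15 mm (its own x, y, z), 16 to 36 g; lies flat on the board at the start, origin at the centre of its underside, z up. To be swept into the tray
- board: fixed sorting board, 300 x 300 mm, surface level, 50 mm above the bench (z = +50 mm in its frame); origin on the bench under its centre. Along its edges at x = +150 and x = -150 mm runs a wooden rail 8 mm wide, standing 8 mm above the surface; its two ends at y = +150 and y = -150 mm are open, without rail or lip
- tray: fixed open steel tray, 300 x 140 mm (its x, y), 38 mm high, walls and floor 3 mm; origin on the bench under its centre, axes parallel to the board's. It stands at one open end of the board (its +y or its -y end), centres 212 mm apart, tucked 8 mm under the board's end with its rim 12 mm below the board's surface: what goes over that end drops in
- specimen: the fossil-bearing lump of rock, about 96 x 82 mm, in a round grey padded ring 104 mm across, 66 mm high in all, about 1 kg, loose; stands on the bench off the other open end of the board; origin at the centre of the underside of the ring. Not to be disturbed
- ammonite: coiled ribbed fossil, a round disc 48 mm across and 14 mm high, of the same tan stone as the chips, 45 g, lying loose and flat on the board among them; origin at the centre of its underside. Not to be disturbed
- bottle: small brown glass bottle with a black cap, 28 mm across and 50 mm high, 60 g, standing loose on the board near the rail at its x = +150 mm; origin at the centre of its underside. Not to be disturbed

How it is judged:
By the outcome, as a careful person would: the job done as asked, in the order asked, and still so for the second after the job is handed in, with the robot touching nothing.
It also fails if it takes over 64 s, if anything falls off the work surface, if the arm or the gripper's body presses on something with over 40 N, if the wrist force passes 120 N, or if a joint passes its speed limit or range.

## Working session

There is one attempt and no reset: what is moved stays moved. The work goes in short steps, Python scripts to look and compute and a tool call to move; the robot and the scene stay as the last step left them, time stands still between calls to the robot, and variables do not carry over. Pictures are saved under pics/ and viewed, about 8 in all and at most 12, crops included, and the job is handed in when it is done.

Besides the shell and the picture viewer there is one more tool, called after "Request:" as name(argument=value, ...) on one line, values as JSON. carry_out: Moves the arm, as the interface text tells. Its arguments: {"type":"object","properties":{"motion":{"type":"array","items":{"type":"number"}},"force":{"type":"number"}},"required":["motion"]}

```bash
mkdir -p pics
cat > h.py <<'E'
from plant import *
import numpy as np, cv2
def cam(n):
    p=camera_params(n); K=np.array(p["camera_matrix"],float); d=np.array(p["dist_coeffs"],float)
    R=cv2.Rodrigues(np.array(p["rvec"],float))[0]; t=np.array(p["tvec"],float).ravel(); return K,d,R,t
def cloud(n,depth):
    K,d,R,t=cam(n); h,w=depth.shape
    u,v=np.meshgrid(np.arange(w),np.arange(h))
    q=cv2.undistortPoints(np.stack([u,v],-1).reshape(-1,1,2).astype(np.float64),K,d).reshape(h,w,2)
    c=np.dstack([q[...,0]*depth,q[...,1]*depth,depth])
    return (c-t)@R
def proj(n,P):
    K,d,R,t=cam(n); return cv2.projectPoints(np.array(P,float).reshape(-1,1,3),cv2.Rodrigues(R)[0],t,K,d)[0].reshape(-1,2)
E
python3 - <<'E'
from h import *
s=sense(); print(s["time"],s["tcp_pos"],s["ee_rot"],s["opening"])
for n in ("top","scene"):
    im,d=camera(n); cv2.imwrite(f"pics/{n}0.png",im if n=="scene" else cv2.resize(im,(768,576)))
    np.save(n+"0.npy",d)
    K,dd,R,t=cam(n); print(n,"pos",-R.T@t)
    for k in ("chip_a","ammonite","bottle","specimen","board","tray"):
        print(k,[(np.round(o["point"]),round(o["score"],2)) for o in spot_point(k,n)])
print(sense()["time"])
E
```

```text
0.0 [ 214.51440267 -506.11363487  243.12722608] [-5.50717300e-04  9.79983378e-01  1.99078553e-01 -7.91784682e-05] 93.10278902924186
top pos [461.74252831  34.20075985 737.07062689]
chip_a [(array([542., -51.,  51.]), 0.77), (array([612., -16.,  50.]), 0.74), (array([490.,   4.,  46.]), 0.54), (array([487., -95.,  50.]), 0.49)]
ammonite [(array([599., -93.,  54.]), 0.88)]
bottle [(array([670., -43.,  50.]), 0.73), (array([486., -96.,  50.]), 0.69)]
specimen []
board [(array([564., -49.,   3.]), 0.97), (array([597., 163.,   0.]), 0.73)]
tray [(array([594., 162.,   1.]), 0.82)]
scene pos [1.25793666e+03 9.34588332e-01 6.33973252e+02]
chip_a [(array([543., -55.,  50.]), 0.66), (array([487.,  -0.,  51.]), 0.57), (array([608.,  -9.,  49.]), 0.57), (array([ 484., -101.,   52.]), 0.49), (array([668., -41.,  48.]), 0.29)]
ammonite [(array([601., -97.,  48.]), 0.83)]
bottle [(array([671., -42.,  50.]), 0.82)]
specimen [(array([ 527., -260.,    1.]), 0.61)]
board [(array([561., -49.,   5.]), 0.9)]
tray [(array([596., 162.,   2.]), 0.75)]
0.7
```

View pics/top0.png

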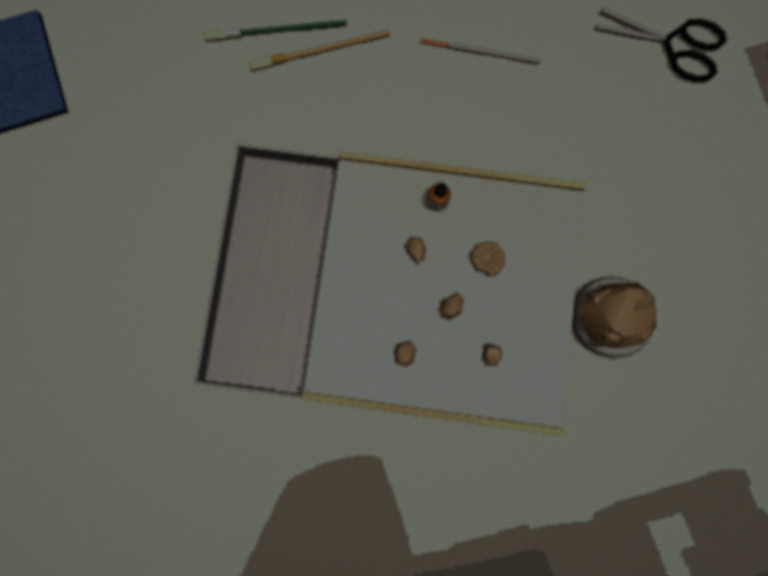

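View pics/scene0.png

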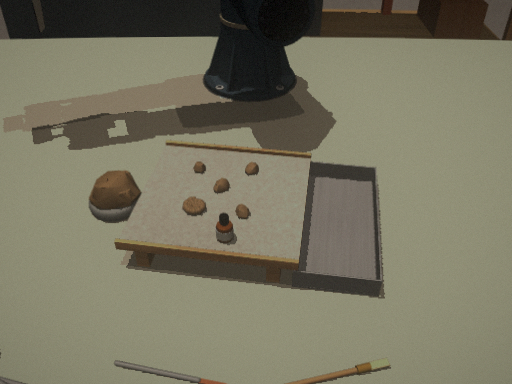

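```bash
cat > seg.py <<'E'
from h import *
import sys
def blobs(n,d,b):  # b: board x,y centre, yaw
    P=cloud(n,d); c,s=np.cos(b[2]),np.sin(b[2])
    L=(P[...,:2]-b[:2])@np.array([[c,-s],[s,c]])
    m=(d>0)&(P[...,2]>b[3]+4)&(P[...,2]<130)&(abs(L[...,0])<138)&(abs(L[...,1])<165)
    k,lab=cv2.connectedComponents(m.astype(np.uint8))
    for i in range(1,k):
        q=L[lab==i]
        if len(q)<25: continue
        W=P[lab==i]; r=cv2.minAreaRect(q.astype(np.float32))
        print(n,"n",len(q),"local min",q.min(0).round(),"max",q.max(0).round(),"ctr",np.round(r[0]),np.round(r[1]),round(r[2]),"world",((W[:,:2].max(0)+W[:,:2].min(0))/2).round(),"z",W[:,2].max().round())
E
python3 - <<'E'
from seg import *
d=np.load("top0.npy"); P=cloud("top",d)
m=(d>0)&(abs(P[...,2]-50)<4); 
k,lab,st,_=cv2.connectedComponentsWithStats(m.astype(np.uint8)); i=1+st[1:,4].argmax()
q=P[lab==i]; r=cv2.minAreaRect(q[:,:2].astype(np.float32)); print(r,np.median(q[:,2]),cv2.boxPoints(r))
b=[*r[0],np.radians(np.arctan2(163+49,596-564)*0)]
yaw=np.arctan2(211,33)-np.pi/2
print(yaw)
E
```

```text
((564.6282958984375, -46.292510986328125), (300.0982666015625, 286.4139709472656), 80.81084442138672) 50.23431984301959 [[ 399.29715  -171.54665 ]
 [ 682.03546  -217.28534 ]
 [ 729.9595     78.961624]
 [ 447.22113   124.70032 ]]
-0.15514131326889302
```

The top view (768x576) shows the tray at left, x≈200–335. The chips are at (417,250), (452,306), (405,353) and (492,354), the ammonite at (488,258), the bottle at (438,196) and the specimen at right. The scene view agrees.

Run:
```python
from seg import *
B=[564.6,-48.3,-0.160,50]
blobs("top",np.load("top0.npy"),B); blobs("scene",np.load("scene0.npy"),B)
P=cloud("top",np.load("top0.npy"))
m=(P[...,2]>6)&(P[...,1]<-200)&(P[...,2]<80)&(P[...,0]>400)&(P[...,1]>-340);
print(P[m].min(0),P[m].max(0))
```

```text
top n 255 local min [91. 13.] max [116.  41.] ctr [103.  27.] [28. 24.] 85 world [672. -38.] z 102.0
top n 189 local min [25. 32.] max [57. 58.] ctr [42. 45.] [33. 23.] 35 world [612. -11.] z 67.0
top n 411 local min [ 21. -61.] max [ 62. -21.] ctr [ 42. -41.] [41. 37.] 62 world [599. -95.] z 65.0
top n 223 local min [-36. -18.] max [-3.  8.] ctr [-20.  -6.] [25. 34.] 39 world [544. -50.] z 68.0
top n 204 local min [-96.  30.] max [-66.  54.] ctr [-82.  41.] [30. 24.] 7 world [491.   6.] z 67.0
top n 161 local min [-82. -69.] max [-57. -47.] ctr [-69. -58.] [24. 21.] 7 world [487. -95.] z 68.0
scene n 101 local min [-83. -73.] max [-59. -50.] ctr [-70. -59.] [21. 24.] 51 world [485. -98.] z 68.0
scene n 128 local min [-96.  27.] max [-69.  53.] ctr [-83.  40.] [23. 27.] 60 world [489.   4.] z 67.0
scene n 169 local min [-37. -21.] max [-6.  6.] ctr [-22.  -6.] [21. 35.] 50 world [543. -53.] z 70.0
scene n 324 local min [ 18. -64.] max [ 60. -23.] ctr [ 42. -44.] [43. 38.] 49 world [596. -98.] z 67.0
scene n 154 local min [29. 30.] max [57. 55.] ctr [40. 43.] [30. 22.] 29 world [613. -13.] z 68.0
scene n 405 local min [93. 11.] max [119.  38.] ctr [107.  25.] [24. 28.] 15 world [674. -41.] z 103.0
[ 480.07622267 -339.95632261    6.02357202] [ 947.55453028 -200.03518457   67.5173657 ]
```

Request:
carry_out(motion=[0.0363,-0.028,0,0,0.012,0.0363,-0.028,0,0,0.012,0.0363,-0.028,0,0,0.012,0.0363,-0.028,0,0,0.012,0.0363,-0.028,0,0,0.012,0.0363,-0.028,0,0,0.012,0.0363,-0.028,0,0,0.012,0.0363,-0.028,0,0,0.012,0.0363,-0.028,0,0,0.012,0.0363,-0.028,0,0,0.012,0.0363,-0.028,0,0,0.012,0.0363,-0.028,0,0,0.012], force=10)

```text
time: 1.9
tcp_pos: [485.3, -25.2, 243.9]
ee_rot: [0.0, 0.98, 0.199, 0.0]
wrist_force: [0.3, -0.8, 0.8]
opening: 12.0
```

Request:
carry_out(motion=[0,0,0.016,-0.1443,0.012,0,0,0.016,-0.1443,0.012,0,0,0.016,-0.1443,0.012,0,0,0.016,-0.1443,0.012,0,0,0.016,-0.1443,0.012,0,0,0.016,-0.1443,0.012,0,0,0.016,-0.1443,0.012,0,0,0,0,0.012,0,0,0,0,0.012])

```text
time: 2.8
tcp_pos: [484.7, -27.1, 132.0]
ee_rot: [-0.0, 0.763, 0.647, -0.0]
wrist_force: [0.6, -0.5, 0.5]
opening: 11.8
```

```bash
cat > st.py <<'E'
from h import *
s=sense(); w,x,y,z=s["ee_rot"]; p=np.array(s["tcp_pos"]); c,sn=np.cos(-.16),np.sin(-.16)
L=(p[:2]-[564.6,-48.3])@np.array([[c,-sn],[sn,c]])
print("t",s["time"],"p",p.round(1),"head",2*np.arctan2(y,x),"want 1.4108; local",L.round(1),"tipz",p[2]-25,"open",s["opening"],np.round(s["wrist_force"],1))
E
python3 st.py
```

```text
t 2.8 p [484.7 -27.1 132. ] head 1.4065620113670056 want 1.4108; local [-82.2   8.2] tipz 106.96987270896707 open 11.819242275555574 [ 0.6 -0.5  0.5]
```

Request:
carry_out(motion=[0,0,0.012,0,0.012,0,0,0.012,0,0.012,0,0,0.012,0,0.012,0,0,0.009,0,0.012,0,0,0.006,0,0.012,0,0,0.003,0,0.012,0,0,0,0,0.012])

```text
time: 3.5
tcp_pos: [484.5, -27.1, 77.3]
ee_rot: [-0.0, 0.761, 0.648, -0.0]
wrist_force: [-1.0, -0.4, 0.3]
opening: 11.8
```

```bash
python3 st.py
python3 - <<'E'
from h import *
im,d=camera("scene"); cv2.imwrite("pics/scene1.png",cv2.resize(im[100:300,80:400],(800,500)))
E
```

```text
t 3.5 p [484.5 -27.1  77.3] head 1.410767191969345 want 1.4108; local [-82.4   8.2] tipz 52.31633959668781 open 11.779659661168827 [-1.  -0.4  0.3]
```

View pics/scene1.png

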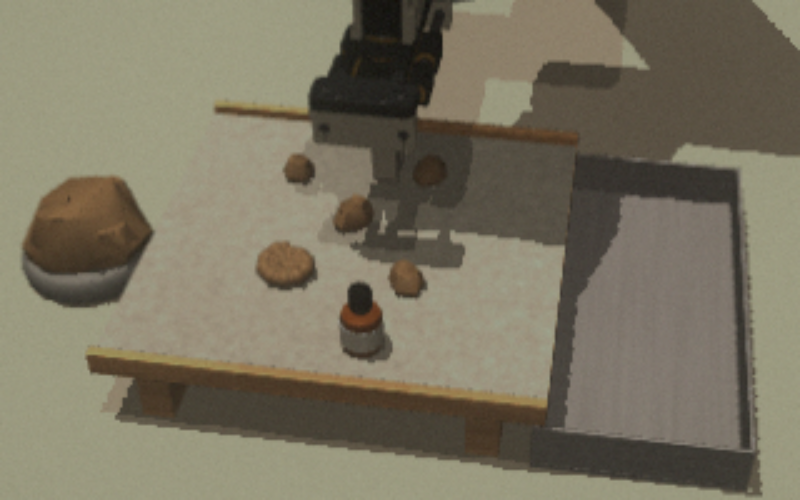

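Picture 3 (crop) shows the brush at (390,170), just behind the first chip at (430,170). The other chips, the ammonite and the bottle are clear of it. I'm sweeping toward the tray now.

Request:
carry_out(motion=[0.004,0,0,0,0.012,0.005,0,0,0,0.012,0.005,0,0,0,0.012,0.006,0,0,0,0.012,0.006,0,0,0,0.012,0.006,0,0,0,0.012,0.006,0,0,0,0.012,0.006,0,0,0,0.012,0.006,0,0,0,0.012,0.006,0,0,0,0.012,0.006,0,0,0,0.012,0.006,0,0,0,0.012])

```text
time: 4.75
tcp_pos: [495.5, 40.5, 77.6]
ee_rot: [-0.0, 0.761, 0.648, -0.0]
wrist_force: [-0.4, -0.3, -0.5]
opening: 12.0
```

```bash
python3 st.py
python3 - <<'E'
from h import *
im,d=camera("scene"); cv2.imwrite("pics/scene2.png",cv2.resize(im[100:300,80:400],(800,500)))
E
```

```text
t 4.75 p [495.5  40.5  77.6] head 1.4109047639225556 want 1.4108; local [-82.4  76.7] tipz 52.62095050104362 open 11.994586778228049 [-0.4 -0.3 -0.5]
```

View pics/scene2.png

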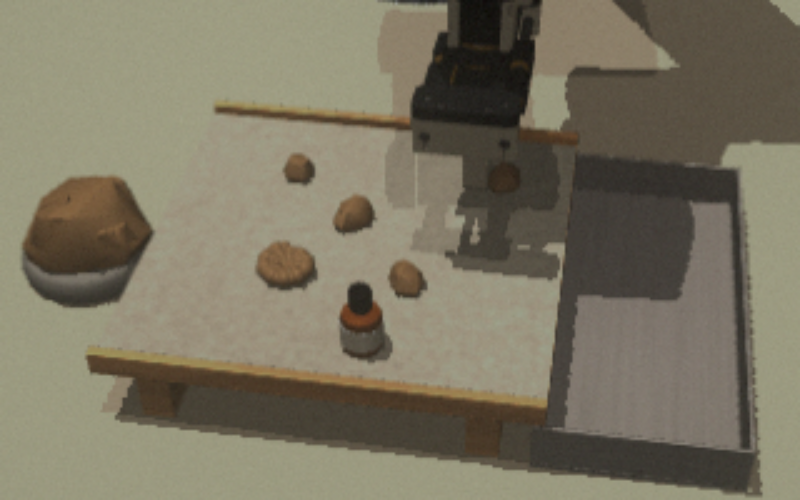

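Picture 4 shows the chip at (503,178), being pushed squarely ahead of the fingers. I'll finish this sweep, lift and go behind the next chip.

Request:
carry_out(motion=[0.006,0,0,0,0.012,0.006,0,0,0,0.012,0.006,0,0,0,0.012,0.006,0,0,0,0.012,0.006,0,0,0,0.012,0.006,0,0,0,0.012,0.006,0,0,0,0.012,0.006,0,0,0,0.012,0.006,0,0,0,0.012,0.006,0,0,0,0.012,0.006,0,0,0,0.012,0.006,0,0,0,0.012])

```text
time: 6.0
tcp_pos: [507.0, 111.7, 77.6]
ee_rot: [-0.0, 0.761, 0.648, 0.0]
wrist_force: [0.9, 0.3, 1.0]
opening: 12.1
```

Request:
carry_out(motion=[0,0,0,0,0.012,0,0,-0.02,0,0.012,0,0,-0.02,0,0.012,0,0,-0.02,0,0.012,-0.028,0.0248,0,0,0.012,-0.028,0.0248,0,0,0.012,-0.028,0.0248,0,0,0.012,-0.028,0.0248,0,0,0.012,-0.029,0.0248,0,0,0.012,0,0,0,0,0.012,0,0,0,0,0.012])

```text
time: 7.1
tcp_pos: [606.6, -48.3, 137.2]
ee_rot: [-0.0, 0.762, 0.648, -0.0]
wrist_force: [-1.4, -0.2, -0.6]
opening: 11.9
```

```bash
python3 st.py
python3 - <<'E'
from seg import *
im,d=camera("scene"); cv2.imwrite("pics/scene3.png",cv2.resize(im[100:300,80:400],(800,500)))
B=[564.6,-48.3,-0.160,50]; blobs("scene",d,B)
E
```

```text
t 7.1 p [606.6 -48.3 137.2] head 1.4094882361171668 want 1.4108; local [41.5  6.7] tipz 112.2306586814424 open 11.880734635108176 [-1.4 -0.2 -0.6]
scene n 137 local min [-34. -21.] max [62. 16.] ctr [16. -1.] [96. 28.] 11 world [580. -52.] z 130.0
scene n 320 local min [ 20. -67.] max [ 60. -23.] ctr [ 40. -44.] [42. 40.] 12 world [597. -98.] z 65.0
scene n 154 local min [27. 30.] max [55. 55.] ctr [42. 41.] [27. 24.] 75 world [611. -13.] z 68.0
scene n 404 local min [92. 11.] max [119.  38.] ctr [107.  25.] [24. 28.] 20 world [673. -41.] z 103.0
```

View pics/scene3.png

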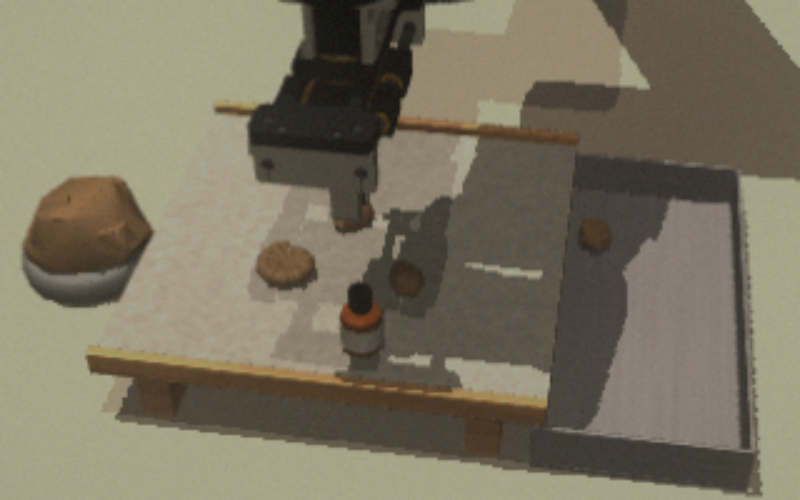

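Picture 5 shows the first chip in the tray at (595,234) and the rest unmoved. Next I'm descending behind the chip at (405,278) and sweeping it.

Request:
carry_out(motion=[0,0,0.016,0,0.012,0,0,0.016,0,0.012,0,0,0.012,0,0.012,0,0,0.009,0,0.012,0,0,0.005,0,0.012,0,0,0.0015,0,0.012,0,0,0,0,0.012])

```text
time: 7.85
tcp_pos: [607.0, -47.7, 78.4]
ee_rot: [0.0, 0.761, 0.648, 0.0]
wrist_force: [-0.2, 0.0, 0.5]
opening: 11.6
```

Request:
carry_out(motion=[0.004,0,0,0,0.012,0.005,0,0,0,0.012,0.005,0,0,0,0.012,0.006,0,0,0,0.012,0.006,0,0,0,0.012,0.006,0,0,0,0.012,0.006,0,0,0,0.012,0.006,0,0,0,0.012,0.006,0,0,0,0.012,0.006,0,0,0,0.012,0.006,0,0,0,0.012,0.006,0,0,0,0.012])

```text
time: 9.05
tcp_pos: [617.8, 19.8, 78.1]
ee_rot: [-0.0, 0.761, 0.648, 0.0]
wrist_force: [0.2, -0.3, 0.0]
opening: 12.3
```

```bash
python3 st.py
python3 - <<'E'
from seg import *
im,d=camera("scene"); cv2.imwrite("pics/scene4.png",cv2.resize(im[100:300,80:400],(800,500)))
E
```

```text
t 9.05 p [617.8  19.8  78.1] head 1.410883066030363 want 1.4108; local [41.6 75.7] tipz 53.13611494726999 open 12.288324618875686 [ 0.2 -0.3  0. ]
```

View pics/scene4.png

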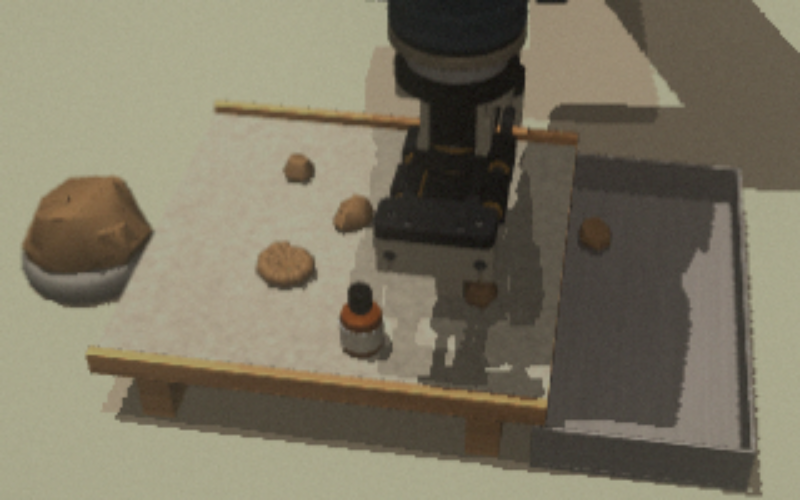

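Picture 6 shows the second chip at (480,290), being pushed ahead with the bottle clear. I'll finish it, then go to the third.

Request:
carry_out(motion=[0.006,0,0,0,0.012,0.006,0,0,0,0.012,0.006,0,0,0,0.012,0.006,0,0,0,0.012,0.006,0,0,0,0.012,0.006,0,0,0,0.012,0.006,0,0,0,0.012,0.006,0,0,0,0.012,0.006,0,0,0,0.012,0.006,0,0,0,0.012,0.006,0,0,0,0.012,0.006,0,0,0,0.012])

```text
time: 10.3
tcp_pos: [629.2, 90.9, 78.1]
ee_rot: [-0.0, 0.761, 0.648, 0.0]
wrist_force: [-0.6, -0.2, -0.8]
opening: 12.1
```

Request:
carry_out(motion=[0,0,0,0,0.012,0,0,-0.02,0,0.012,0,0,-0.02,0,0.012,0,0,-0.02,0,0.012,-0.031,-0.0106,0,0,0.012,-0.031,-0.0106,0,0,0.012,-0.031,-0.0106,0,0,0.012,-0.031,-0.0106,0,0,0.012,-0.031,-0.0106,0,0,0.012,-0.031,-0.0106,0,0,0.012,0,0,0,0,0.012,0,0,0,0,0.012])

```text
time: 11.5
tcp_pos: [536.8, -83.5, 138.3]
ee_rot: [0.0, 0.762, 0.648, 0.0]
wrist_force: [-0.2, -0.5, -0.0]
opening: 12.0
```

```bash
python3 st.py
python3 - <<'E'
from seg import *
im,d=camera("scene"); cv2.imwrite("pics/scene5.png",cv2.resize(im[100:300,80:400],(800,500)))
B=[564.6,-48.3,-0.160,50]; blobs("scene",d,B)
im,d=camera("top"); blobs("top",d,B)
E
```

```text
t 11.5 p [536.8 -83.5 138.3] head 1.4094493676581523 want 1.4108; local [-21.9 -39.2] tipz 113.31220255554646 open 11.95153758868876 [-0.2 -0.5 -0. ]
scene n 173 local min [-77. -71.] max [  1. -30.] ctr [-39. -46.] [83. 30.] 20 world [520. -90.] z 130.0
scene n 169 local min [-37. -21.] max [-5.  5.] ctr [-21.  -6.] [23. 33.] 35 world [543. -53.] z 69.0
scene n 324 local min [ 21. -63.] max [ 61. -23.] ctr [ 41. -44.] [41. 39.] 81 world [597. -97.] z 66.0
scene n 406 local min [93. 11.] max [118.  38.] ctr [107.  25.] [24. 28.] 19 world [673. -41.] z 102.0
top n 256 local min [91. 13.] max [117.  41.] ctr [103.  27.] [28. 24.] 83 world [672. -38.] z 102.0
top n 96 local min [-36.  -4.] max [-7.  8.] ctr [-22.   3.] [29. 11.] 3 world [543. -43.] z 69.0
```

View pics/scene5.png

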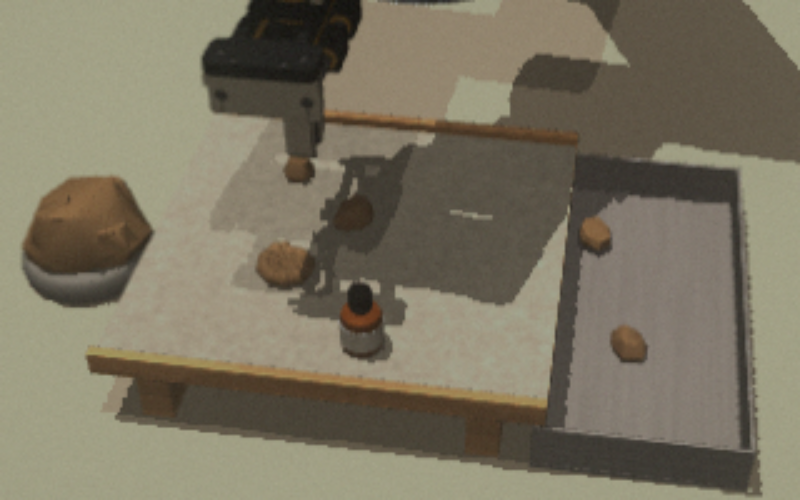

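Picture 7 shows two chips in the tray, at (595,235) and (628,343). The third chip is at (353,212), with the ammonite and bottle unmoved. I'm descending behind it and sweeping.

Request:
carry_out(motion=[0,0,0.016,0,0.012,0,0,0.016,0,0.012,0,0,0.012,0,0.012,0,0,0.009,0,0.012,0,0,0.005,0,0.012,0,0,0.002,0,0.012,0,0,0,0,0.012])

```text
time: 12.3
tcp_pos: [536.9, -83.1, 78.2]
ee_rot: [0.0, 0.761, 0.648, 0.0]
wrist_force: [-0.2, -0.1, 0.1]
opening: 11.8
```

Request:
carry_out(motion=[0.004,0,0,0,0.012,0.005,0,0,0,0.012,0.005,0,0,0,0.012,0.006,0,0,0,0.012,0.006,0,0,0,0.012,0.006,0,0,0,0.012,0.006,0,0,0,0.012,0.006,0,0,0,0.012,0.006,0,0,0,0.012,0.006,0,0,0,0.012,0.006,0,0,0,0.012,0.006,0,0,0,0.012])

```text
time: 13.5
tcp_pos: [547.6, -15.5, 78.1]
ee_rot: [-0.0, 0.761, 0.648, 0.0]
wrist_force: [-0.3, -0.5, 0.2]
opening: 11.8
```

```bash
python3 st.py
python3 - <<'E'
from seg import *
im,d=camera("scene"); cv2.imwrite("pics/scene6.png",cv2.resize(im[100:300,80:400],(800,500)))
E
```

```text
t 13.5 p [547.6 -15.5  78.1] head 1.4108717683248742 want 1.4108; local [-22.   29.7] tipz 53.126343128999025 open 11.765032949730577 [-0.3 -0.5  0.2]
```

View pics/scene6.png

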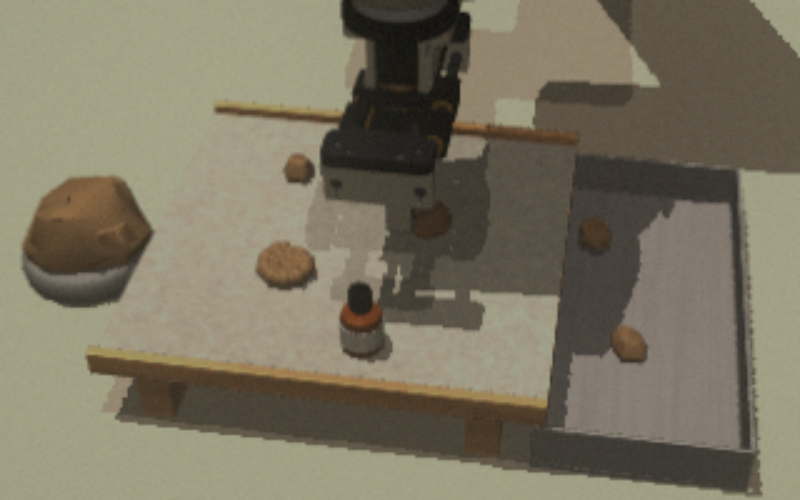

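Picture 8 shows the third chip at (432,218), being pushed squarely. I'm finishing it and going to the last chip.

Request:
carry_out(motion=[0.006,0,0,0,0.012,0.006,0,0,0,0.012,0.006,0,0,0,0.012,0.006,0,0,0,0.012,0.006,0,0,0,0.012,0.006,0,0,0,0.012,0.006,0,0,0,0.012,0.006,0,0,0,0.012,0.006,0,0,0,0.012,0.006,0,0,0,0.012,0.006,0,0,0,0.012,0.006,0,0,0,0.012])

```text
time: 14.75
tcp_pos: [559.1, 55.6, 78.1]
ee_rot: [-0.0, 0.761, 0.648, 0.0]
wrist_force: [-0.2, -0.6, 0.0]
opening: 11.8
```

Request:
carry_out(motion=[0.006,0,0,0,0.012,0.006,0,0,0,0.012,0.006,0,0,0,0.012,0.006,0,0,0,0.012,0.006,0,0,0,0.012,0.006,0,0,0,0.012,0.006,0,0,0,0.012,0.006,0,0,0,0.012,0,0,0,0,0.012,0,0,-0.02,0,0.012,0,0,-0.02,0,0.012,0,0,-0.02,0,0.012])

```text
time: 15.95
tcp_pos: [566.6, 102.4, 138.8]
ee_rot: [-0.0, 0.761, 0.648, -0.0]
wrist_force: [0.2, 0.2, -0.7]
opening: 12.1
```

Request:
carry_out(motion=[-0.0299,-0.006,0,0,0.012,-0.0299,-0.006,0,0,0.012,-0.0299,-0.006,0,0,0.012,-0.0299,-0.006,0,0,0.012,-0.0299,-0.006,0,0,0.012,-0.0299,-0.006,0,0,0.012,-0.0299,-0.006,0,0,0.012,-0.0299,-0.006,0,0,0.012,0,0,0,0,0.012,0,0,0,0,0.012])

```text
time: 16.95
tcp_pos: [481.1, -126.3, 138.2]
ee_rot: [-0.0, 0.762, 0.648, 0.0]
wrist_force: [-0.2, 0.5, 1.0]
opening: 12.0
```

```bash
python3 st.py
python3 - <<'E'
from seg import *
im,d=camera("scene"); cv2.imwrite("pics/scene7.png",cv2.resize(im[100:300,80:400],(800,500)))
B=[564.6,-48.3,-0.160,50]; blobs("scene",d,B)
E
```

```text
t 16.95 p [ 481.1 -126.3  138.2] head 1.4093484973925943 want 1.4108; local [-70.  -90.3] tipz 113.19952702775095 open 11.995874680159872 [-0.2  0.5  1. ]
scene n 94 local min [ -90. -100.] max [-47. -81.] ctr [-66. -84.] [17. 44.] 65 world [ 483. -127.] z 130.0
scene n 102 local min [-80. -72.] max [-60. -50.] ctr [-70. -61.] [22. 20.] 87 world [486. -98.] z 68.0
scene n 325 local min [ 20. -63.] max [ 60. -23.] ctr [ 43. -44.] [41. 38.] 65 world [597. -98.] z 66.0
scene n 404 local min [92. 11.] max [119.  38.] ctr [107.  25.] [24. 28.] 21 world [673. -41.] z 103.0
```

View pics/scene7.png

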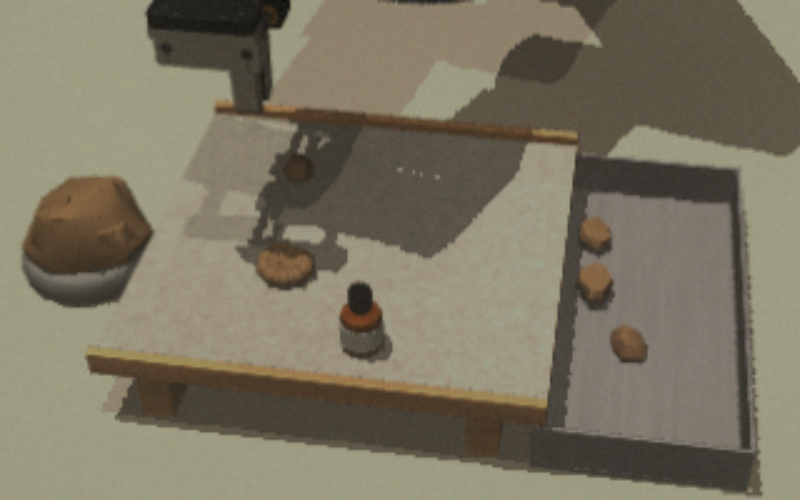

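Picture 9 shows three chips in the tray, at (595,234), (595,283) and (628,343). The last chip is at (298,168), and the bottle and ammonite are unmoved. I'm starting the last sweep.

Request:
carry_out(motion=[0,0,0.016,0,0.012,0,0,0.016,0,0.012,0,0,0.012,0,0.012,0,0,0.009,0,0.012,0,0,0.005,0,0.012,0,0,0.002,0,0.012,0,0,0,0,0.012])

```text
time: 17.7
tcp_pos: [481.3, -126.0, 78.2]
ee_rot: [0.0, 0.761, 0.648, 0.0]
wrist_force: [0.5, -0.1, 0.8]
opening: 12.2
```

Request:
carry_out(motion=[0.004,0,0,0,0.012,0.005,0,0,0,0.012,0.005,0,0,0,0.012,0.006,0,0,0,0.012,0.006,0,0,0,0.012,0.006,0,0,0,0.012,0.006,0,0,0,0.012,0.006,0,0,0,0.012,0.006,0,0,0,0.012,0.006,0,0,0,0.012,0.006,0,0,0,0.012,0.006,0,0,0,0.012])

```text
time: 18.9
tcp_pos: [492.1, -58.4, 78.1]
ee_rot: [-0.0, 0.761, 0.648, -0.0]
wrist_force: [-0.0, -0.3, 0.1]
opening: 12.1
```

Request:
carry_out(motion=[0.006,0,0,0,0.012,0.006,0,0,0,0.012,0.006,0,0,0,0.012,0.006,0,0,0,0.012,0.006,0,0,0,0.012,0.006,0,0,0,0.012,0.006,0,0,0,0.012,0.006,0,0,0,0.012,0.006,0,0,0,0.012,0.006,0,0,0,0.012,0.006,0,0,0,0.012,0.006,0,0,0,0.012])

```text
time: 20.1
tcp_pos: [503.6, 12.7, 78.1]
ee_rot: [-0.0, 0.761, 0.648, -0.0]
wrist_force: [-0.3, 0.3, 1.0]
opening: 12.2
```

```bash
python3 st.py
python3 - <<'E'
from seg import *
im,d=camera("scene"); cv2.imwrite("pics/scene8.png",cv2.resize(im[100:300,80:400],(800,500)))
E
```

```text
t 20.1 p [503.6  12.7  78.1] head 1.4108031140046653 want 1.4108; local [-70.   50.5] tipz 53.11741183992308 open 12.21114175999406 [-0.3  0.3  1. ]
```

View pics/scene8.png

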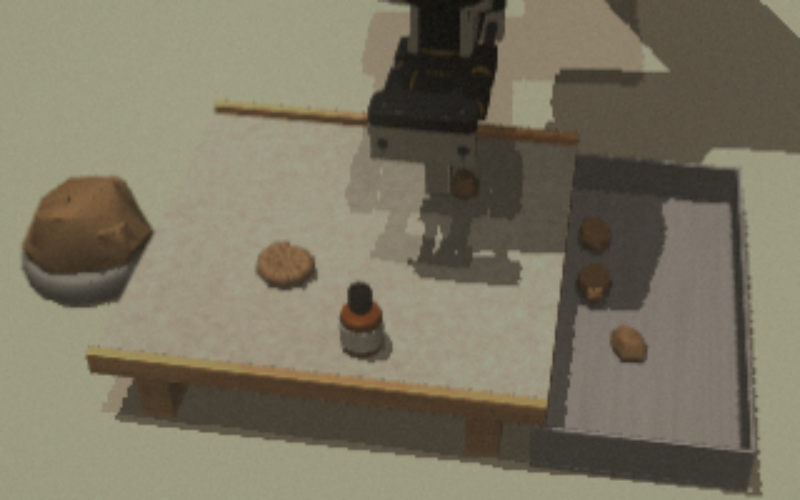

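Picture 10 shows the last chip at (464,184), ahead of the brush. I'm finishing the sweep, lifting clear and checking.

Request:
carry_out(motion=[0.006,0,0,0,0.012,0.006,0,0,0,0.012,0.006,0,0,0,0.012,0.006,0,0,0,0.012,0.006,0,0,0,0.012,0.006,0,0,0,0.012,0.006,0,0,0,0.012,0.006,0,0,0,0.012,0.006,0,0,0,0.012,0.006,0,0,0,0.012,0.006,0,0,0,0.012,0.006,0,0,0,0.012])

```text
time: 21.35
tcp_pos: [515.0, 83.8, 78.1]
ee_rot: [0.0, 0.761, 0.648, 0.0]
wrist_force: [0.4, -0.9, 0.5]
opening: 12.0
```

Request:
carry_out(motion=[0.006,0,0,0,0.012,0.006,0,0,0,0.012,0.006,0,0,0,0.012,0.006,0,0,0,0.012,0.005,0,0,0,0.012,0,0,0,0,0.012,0,0,-0.02,0,0.012,0,0,-0.03,0,0.012,0,0,-0.03,0,0.012,0,-0.03,-0.03,0,0.012,0,-0.03,-0.03,0,0.012,0,-0.03,-0.02,0,0.012])

```text
time: 22.55
tcp_pos: [429.9, 126.2, 239.8]
ee_rot: [0.0, 0.761, 0.648, 0.001]
wrist_force: [-0.2, 0.9, 0.3]
opening: 12.1
```

Request:
carry_out(motion=[-0.04,-0.02,0,0,0.012,-0.04,-0.02,0,0,0.012,0,0,0,0,0.012,0,0,0,0,0.012,0,0,0,0,0.012])

```text
time: 23.05
tcp_pos: [379.0, 53.9, 238.3]
ee_rot: [0.0, 0.761, 0.648, 0.0]
wrist_force: [-0.4, 0.3, -0.6]
opening: 12.2
```

```bash
python3 st.py
python3 - <<'E'
from seg import *
im,d=camera("scene"); cv2.imwrite("pics/scene9.png",cv2.resize(im[100:300,80:400],(800,500)))
B=[564.6,-48.3,-0.160,50]; blobs("scene",d,B)
im,d=camera("top"); blobs("top",d,B)
for k in ("specimen","ammonite","bottle"): print(k,[(np.round(o["point"]),round(o["score"],2)) for o in spot_point(k,"scene")])
E
```

```text
t 23.05 p [379.   53.9 238.3] head 1.4108157354137463 want 1.4108; local [-199.5   71.4] tipz 213.25208198914842 open 12.161474610747037 [-0.4  0.3 -0.6]
scene n 322 local min [ 20. -64.] max [ 60. -23.] ctr [ 41. -43.] [40. 39.] 49 world [597. -97.] z 65.0
scene n 406 local min [91. 11.] max [119.  38.] ctr [107.  25.] [26. 28.] 22 world [673. -41.] z 102.0
top n 256 local min [91. 13.] max [116.  41.] ctr [103.  27.] [28. 24.] 83 world [672. -38.] z 102.0
top n 410 local min [ 21. -61.] max [ 63. -20.] ctr [ 42. -41.] [41. 37.] 61 world [599. -95.] z 66.0
specimen [(array([ 523., -254.,   -1.]), 0.98)]
ammonite [(array([598., -94.,  48.]), 0.57)]
bottle [(array([669., -40.,  48.]), 0.95)]
```

View pics/scene9.png

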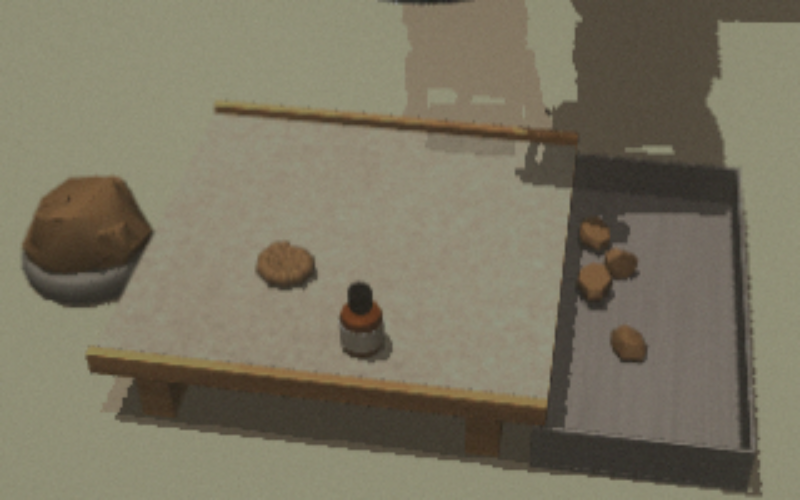

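Picture 11 shows all four chips in the tray, at (595,233), (620,262), (594,283) and (628,343). The board holds only the ammonite and the bottle, both unmoved, and the rock hasn't moved either.

```bash
python3 -c "
from plant import *
print(close_job())"
```

```text
the job is handed in; nothing more can be done
None
```

All four chips are in the steel tray, and I handed the job in with the robot clock at about 23 s of the 64 s allowed. I swept each chip separately over the open end at about 60 mm/s. The fingers were held 12 mm apart with their tips about 3 mm above the board. Every wrist force reading was 1.5 N or less.

- **Chips:** the last picture shows all four lying in the tray and none left on the board.
- **Ammonite and bottle:** both cameras place them within about 1 mm of their starting positions.
- **Rock:** the network's estimate of its position shifted by about 7 mm between the first and last look. That is slightly more than its roughly 4 mm accuracy. The rock looks the same in every picture and the arm never went near it, so I take the shift as detector noise.

No other check failed or disagreed.

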